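Cap the centrifuge bucket and hold it home

ROBOT

A 7-joint arm with a two-finger parallel gripper is mounted at the origin on a cart in front of the work surface, level with it; the furniture and walls round the work are solid. World frame = base frame: x ahead of the robot, y to its left, z up, the work surface at z = 0. Lengths are in m, angles in rad, forces in N, time in s.
With the tool pointing down it reaches from about 0.4 to 0.875 m from the base axis. Payload 19.3 kg.
Tool frame: the origin (TCP) lies on the centre line of the jaws, within the pads' length; the fingertips stand 25 mm ahead of it and the grasp point (between the pads) lies 6 mm ahead of it (tips_ahead is the distance from the TCP to the fingertips, in m); z points along the fingers, y is the direction in which the jaws open and shut (so a half turn about z gives the same grasp; the last joint's range is limited). The gripper opens to 85 mm and grips with 20 to 120 N. Pads are 22 mm wide; open, the fingers measure 114 mm over their backs; the gripper's body (76 mm by 85 mm) begins 54 mm behind the grasp point. The pads swing forward as they close: fully open they stand 13 mm farther back than shut.
Start: joints at [1.165, 0.521, -0.036, 1.599, 0.021, 1.021, -0.113], TCP at [0.206, -0.59, 0.256] pointing down, gripper open.
Joint ranges: [-2.91, 2.91], [-0.3, 2.13], [-1.5, 1.42], [0.17, 2.43], [-1.26, 4.41], [0.16, 1.93], [-2.52, 2.52]. Speed limits (rad/s): [1.89, 1.89, 2.39, 2.39, 3.01, 3.01, 3.01].

INTERFACE

Orientations are given as [roll, pitch, yaw] about the fixed x, y, z axes, in that order (R = Rz(yaw) Ry(pitch) Rx(roll)).
In Python, from workcell import observe, grab_frame, job_done, outline_of, tips_ahead gives the robot as it stands. The module is installed in compiled form; this text tells all that it offers.
- The arm moves only by the tool move_arm, never from a script. Its argument "motion" is a list of rows, each a list of 2 entries, a list of its own where there are three numbers: the shift along the world's x, y, z in mm, then the turn, a rotation vector about the world's x, y, z in rad. A call has 1 to 12 rows; each row is the pose to reach, as a shift and turn from the pose commanded when the call began; what a row does not reach only later rows make up. A row lasts 1/8 s, in which the tool goes at most 62.5 mm and 10.7 degrees, less where a joint would pass 70% of its speed; a pose out of reach is approached as far as the arm can. A call with a gripper value outside its range is refused whole. "jaw" is the finger opening in mm, from 0 to 85.4, set as the call begins (left out, the last holds). The fingers move at their own pace and stop on an object; "grip_force" is the grip in N (left out, the last holds). Time passes only in rows, so rows that repeat a pose let the fingers close. It gives the time, the measured TCP pose, the force and the opening at its end, in the units of the state.
- observe(): the state, without advancing time (a new reading comes with each control period).
- grab_frame(name): name is "scene" or "top" or "wrist"; returns a dict with "frame" (420x560x3 uint8, red, green, blue), "fx", "fy", "cx", "cy" (pixels), "T" (4x4, takes a point from camera to world coordinates); the wrist camera has in their place "mount" (4x4, takes a point from camera to tool coordinates, whose origin is the TCP and whose axes are the flange's). Camera axes: x right, y down, z forward; pixel columns grow to the right and rows downward; lengths in m; the calibration is good to about 2 mm. A picture is of the moment at which its call begins: read the wrist's pose just before it. There is no depth.
- job_done(): hands the job in, once; it reports no verdict.
Trained networks look in the newest picture that a camera, given by its name, has taken for a name from the list of things; names that differ only in an ending like _2 or _b are one class to them, and where a whole thing is asked for, a point or a joint stands for the part that bears it (a point fixed in the world has none). Each returns a list of dicts, best first, with "score" (0 to 1); they miss things now and then, are a little off and sometimes report something else, mostly with a low value. They report only what shows in the picture. A call takes as long as a camera call. They do not tell look-alikes from the thing itself.
- outline_of(label, camera): "pixels" (420x560 bool, what is visible of it) and "pixel" ([column, row] in pixels, amid what is visible of it).
The state is a dict: "clock": time; "qpos": joint angles; "qd": joint speeds; "joint_efforts": joint torques, N m; "position": TCP position; "tool_rot": TCP orientation; "force": force on the tool from outside, world axes, zero at the start; "moment": the same for the moment, N m; "grip_width": finger opening in m.
Only numpy, scipy, OpenCV 4.12 (cv2) and the standard library are available. Lean on these libraries where they do the work, as an engineer would, in place of code of your own. Each camera call takes 0.05 s, during which the arm holds its last target.

TASK

Close the open centrifuge bucket: pick up the loose cap by its bar grip, set it in the bucket's mouth with the bar in line with the two notches, push it down against the sprung seal and turn it a quarter turn clockwise (seen from above) until it stops. Finish while still gripping the cap and pressing it down at the stop so that its flange stays flat on the bucket's rim - do not let go, I will put the locking pin in while you hold it - and leave the other things on the bench where they are.

Things in the scene. Friction and masses are not known exactly. Their poses are not given: they have to be found in the camera images.
- cap: Loose grey bayonet cap, about 0.16 kg, standing on its plug on the worktop. Plug 42 mm across, 14 mm deep; above it a flange 76 mm across, 6 mm thick, and a bar grip. Two lugs, 8 mm wide, 5 mm high, stand out from the plug's lower edge to 28 mm from the axis, in line with the bar. Origin: centre of the plug's underside; x along bar and lugs (a half turn fits alike), z up.
- cap_bar (a point): Middle of the cap's bar grip, 38 mm above the cap's origin; axes as cap. The upright bar is 48 mm long (x), 14 mm wide (y: grip across this) and 32 mm high, from the flange's top (20 mm above the cap's origin) to 52 mm. Two lobes of the flange reach 48.5 mm from the axis in line with the bar.
- bucket: The OPEN aluminium centrifuge bucket in a heavy round grey stand, foot 116 mm across; does not move. Rim 72 mm across, 121 mm high. Throat 48 mm across, 6 mm deep, chamfered 2.5 mm, with two notches 15 mm wide, to 31.5 mm from the axis, opposite each other along x. Two pin lobes on the rim show where the cap's lobes end up. Origin: centre of the stand's underside; x along the notches, z up.
- mouth (a point): Centre of the open bucket's mouth in the plane of the rim's top; axes as bucket. Once the lugs are below the throat (cap origin over 11 mm below this point) the cap turns 80 degrees (1.4 rad) clockwise from above, to a solid stop, and not the other way. Cap origin 14 mm below it: flange flat on the rim; 11 mm: spring has lifted the turned cap, lugs against the throat.
- seal (a joint): Downward travel (m) of the sprung rubber ring in the open mouth. 0: up, its top 6 mm below the rim; a cap set in the mouth rests on it, lugs in the notches. 0.005: lugs just below the throat; 0.008: flange flat on the rim. It takes about 4.5 N to start, 9 N at 0.005, 12 N at 0.008, and lifts the cap 3 mm off the rim when one stops pressing.
- bucket_shut: A second bucket in a like stand, already closed with a like cap (turned to its stop, locking pin in); does not move, 159 mm high over its bar grip. Origin and axes as bucket.
- tip_box: Bystander: blue open box of pipette tips, 98 x 128 x 78 mm, origin at the centre of its underside.
- dropper: Bystander: brown dropper bottle, 33 mm across, 102 mm high, origin at the centre of its underside.
- vial: Bystander: small white dropper vial, 23 mm across, 57 mm high, origin at the centre of its underside.
- test_card: Bystander: white test card lying flat, 52 x 70 x 5 mm, origin at the centre of its underside.
Things that resemble listed ones, but are neither listed nor needed, are in the scene too. Leave any green or yellow look-alike of the cap alone.

How it is judged:
By the outcome, as a careful person would: the job done as asked, in the order asked, and still so for the second after the job is handed in, while the arm keeps its last pose, push and grip.
It also fails if it takes over 51 s, if anything falls off the work surface, if the arm or the gripper's body presses on something with over 40 N, if the wrist force passes 120 N, or if a joint passes its speed limit or range.

## Working session

There is one attempt and no reset: what is moved stays moved. The work goes in short steps, Python scripts to look and compute and a tool call to move; the robot and the scene stay as the last step left them, time stands still between calls to the robot, and variables do not carry over. Pictures are saved under pics/ and viewed, and the job is handed in when it is done.

Besides the shell and the picture viewer there is one more tool, called after "Emit:" as name(argument=value, ...) on one line, values as JSON. move_arm: Moves the arm, as the interface text tells. Its arguments: {"type":"object","properties":{"motion":{"type":"array"},"jaw":{"type":"number"},"grip_force":{"type":"number"}},"required":["motion"]}

```bash
mkdir -p pics; cat > h.py <<'E'
import numpy as np, cv2
from workcell import observe, grab_frame, job_done, outline_of, tips_ahead
from scipy.spatial.transform import Rotation as R
def save(f,name): cv2.imwrite('pics/'+name+'.png', f['frame'][:,:,::-1])
def camT(f,st=None):
    if 'T' in f: return np.array(f['T'])
    T=np.eye(4); r=np.array(st['tool_rot'])
    T[:3,:3]=R.from_euler('xyz',r).as_matrix() if r.size==3 else r.reshape(3,3)
    T[:3,3]=st['position']; return T@np.array(f['mount'])
def ray(f,px,z,T):
    d=T[:3,:3]@np.array([(px[0]-f['cx'])/f['fx'],(px[1]-f['cy'])/f['fy'],1])
    o=T[:3,3]; return o+d*(z-o[2])/d[2]
def proj(f,P,T):
    p=np.linalg.inv(T)@np.append(P,1); return np.array([p[0]/p[2]*f['fx']+f['cx'],p[1]/p[2]*f['fy']+f['cy']])
E
python3 - <<'E'
from h import *
s=observe(); print(s)
for n in ['scene','top','wrist']:
    s=observe();f=grab_frame(n); save(f,n+'0'); print(n,camT(f,s).round(3).tolist(),f['fx'],f['fy'],f['cx'],f['cy'])
    if n!='wrist':
        for l in ['cap','bucket','bucket_shut','tip_box','dropper','vial','test_card']:
            print(n,l,[(round(o['score'],2),np.round(o['pixel']).tolist(),int(o['pixels'].sum())) for o in outline_of(l,n)])
E
```

```text
{'clock': 0.0, 'qpos': array([ 1.16481166,  0.522003  , -0.03631804,  1.599988  ,  0.02117322,
        1.02109321, -0.11280291]), 'qd': array([-4.61697097e-04,  4.62812256e-04, -2.93176060e-03, -1.67073442e-03,
        1.11479750e-04,  2.86513369e-05, -2.63191329e-03]), 'joint_efforts': array([ 3.25601948e-03, -9.27078795e+01,  1.98181026e+00, -3.69911170e+01,
        1.78482762e-02,  8.39965534e-03,  2.77521724e-05]), 'position': array([ 0.20581431, -0.58982284,  0.25573984]), 'tool_rot': array([-3.14048662e+00,  6.04305918e-05,  3.35749343e-01]), 'force': array([ 0.13795287, -1.08144321,  0.149376  ]), 'moment': array([-0.03485244,  0.03383597, -0.00085556]), 'grip_width': 0.08505792033256808}
scene [[0.748, -0.296, 0.594, -0.077], [-0.663, -0.309, 0.681, -1.022], [-0.018, -0.904, -0.428, 0.489], [0.0, 0.0, 0.0, 1.0]] 530.9432442548703 530.9432442548703 285.4259681820533 201.4559203302544
scene cap [(0.92, [306.0, 242.0], 1096), (0.82, [255.0, 318.0], 1731), (0.8, [387.0, 256.0], 1222), (0.26, [283.0, 204.0], 2066)]
scene bucket [(0.66, [200.0, 220.0], 3177)]
scene bucket_shut [(0.
[... 316 characters left out ...]
2, -0.393], [-0.003, -0.142, -0.99, 0.972], [0.0, 0.0, 0.0, 1.0]] 495.83083031563075 495.83083031563075 283.4632234818971 216.44517378592604
top cap [(0.74, [358.0, 339.0], 1357), (0.67, [366.0, 200.0], 1257), (0.58, [299.0, 236.0], 1228)]
top bucket [(0.83, [204.0, 296.0], 3011)]
top bucket_shut [(0.18, [198.0, 301.0], 126)]
top tip_box [(0.96, [296.0, 150.0], 3178), (0.67, [226.0, 207.0], 2963)]
top dropper [(0.87, [238.0, 135.0], 355)]
top vial []
top test_card [(0.9, [275.0, 309.0], 1037)]
wrist [[0.331, -0.909, -0.253, 0.271], [-0.944, -0.319, -0.089, -0.568], [0.001, 0.268, -0.963, 0.374], [0.0, 0.0, 0.0, 1.0]] 316.64565057502114 316.64565057502114 272.79689981769286 214.73768014960098
```

View pics/scene0.png

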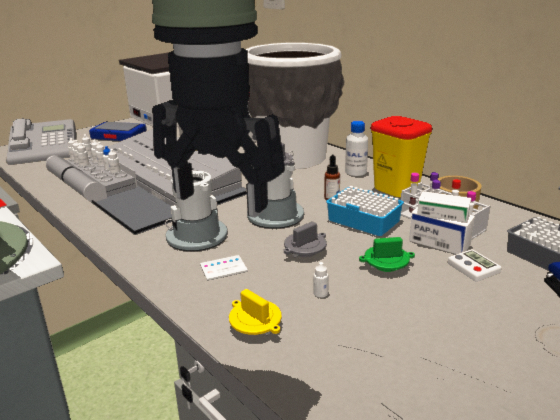

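View pics/top0.png

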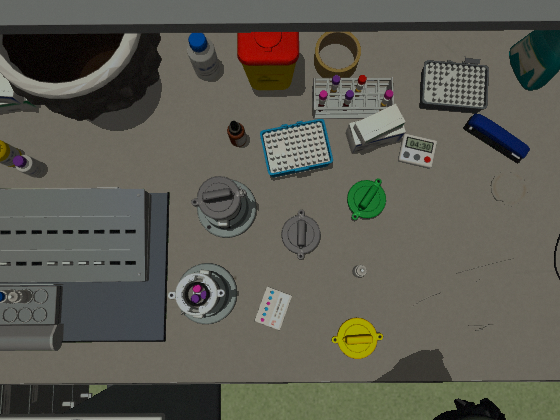

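View pics/wrist0.png

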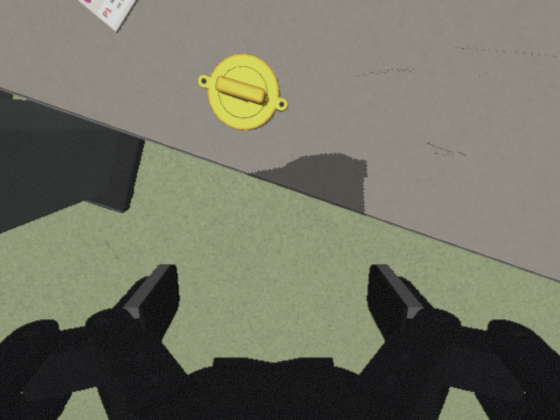

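```bash
python3 - <<'E'
import cv2,numpy as np
t=cv2.imread('pics/top0.png')
a=cv2.resize(t[245:345,150:260],None,fx=5,fy=5,interpolation=cv2.INTER_CUBIC)
b=cv2.resize(t[190:280,250:350],None,fx=5,fy=5,interpolation=cv2.INTER_CUBIC)
cv2.imwrite('pics/z_b.png',a);cv2.imwrite('pics/z_c.png',b)
E
```

```text
(no output)
```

View pics/z_b.png

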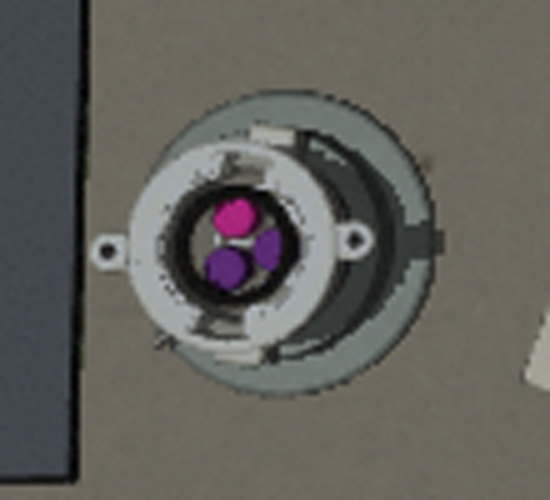

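View pics/z_c.png

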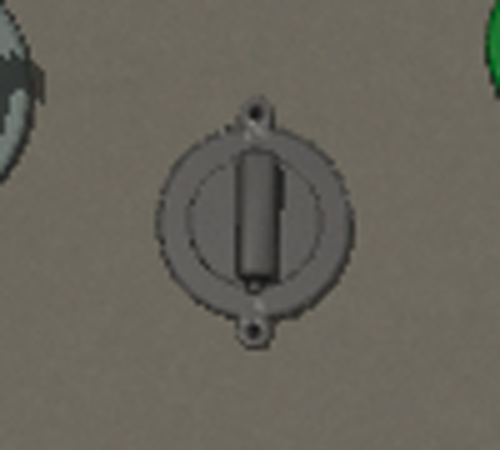

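```bash
python3 - <<'E'
from h import *
f=grab_frame('top');T=camT(f)
# bucket
c=lambda u,v,x0,y0:(x0+(u-2)/5,y0+(v-2)/5)
L1=ray(f,c(107,251,150,245),.121,T);L2=ray(f,c(355,240,150,245),.121,T)
n1=ray(f,c(243,165,150,245),.117,T);n2=ray(f,c(218,328,150,245),.117,T)
print('lobes',L1,L2,(L1+L2)/2,np.linalg.norm(L1-L2),np.degrees(np.arctan2(*(L1-L2)[[1,0]])))
print('notch',(n1+n2)/2,np.degrees(np.arctan2(*(n1-n2)[[1,0]])))
c1=ray(f,c(256,112,250,190),.02,T);c2=ray(f,c(254,332,250,190),.02,T)
print('cap',c1,c2,(c1+c2)/2,np.linalg.norm(c1-c2),np.degrees(np.arctan2(*(c1-c2)[[1,0]])))
for o,h in (((222,200),.12),((203,293),0),((237,133),0),((359,271),.05),((273,308),0)): print(ray(f,o,h,T))
# rim ellipse via outline
for o in outline_of('cap','top'):
    m=o['pixels'].astype(np.uint8); cn=max(cv2.findContours(m,0,1)[0],key=len); print(o['pixel'],cv2.fitEllipse(cn))
s=grab_frame('scene');Ts=camT(s);save(s,'scene1')
for P in [(L1+L2)/2,L1,L2,n1,n2,c1,c2]: print(proj(s,P,Ts).round(1))
E
```

```text
lobes [ 0.3742701  -0.19901914  0.121     ] [ 0.37734927 -0.28313231  0.121     ] [ 0.37580969 -0.24107572  0.121     ] 0.08416950976619181 92.09651465374748
notch [ 0.37555578 -0.24020921  0.117     ] -7.835087932443411
cap [ 0.52994901 -0.42418827  0.02      ] [ 0.44465921 -0.42237839  0.02      ] [ 0.48730411 -0.42328333  0.02      ] 0.08530900368875348 -1.215652851938405
[ 0.53697401 -0.28373622  0.12      ]
[ 0.37571807 -0.23342349  0.        ]
[ 0.69613277 -0.29739561  0.        ]
[ 0.41429498 -0.52935931  0.05      ]
[ 0.34614431 -0.36894983  0.        ]
[365.2, 199.2] ((366.4779052734375, 198.37564086914062), (37.711639404296875, 42.070648193359375), 44.61845397949219)
[357.9, 339.3] ((357.1578063964844, 337.6405944824219), (38.89327621459961, 44.225120544433594), 92.41059112548828)
[302.8, 237.6] ((300.6669616699219, 234.3470001220703), (37.584014892578125, 43.73861312866211), 2.577579975128174)
[203.3, 295.7] ((205.17105102539062, 293.1924743652344), (58.6768798828125, 63.42653274536133), 76.50917053222656)
[190.  177.3]
[177.1 171.2]
[203.8 183.7]
[203.7 175.7]
[175.6 182.8]
[321.8 233.6]
[286.2 249.6]
```

Emit:
move_arm(motion=[[[25,15,0],[0,0,0.18]],[[50,30,0],[0,0,0.36]],[[75,45,0],[0,0,0.54]],[[100,60,0],[0,0,0.72]],[[125,75,0],[0,0,0.9]],[[150,90,0],[0,0,1.08]],[[175,105,0],[0,0,1.26]],[[200,120,0],[0,0,1.44]],[[225,135,0],[0,0,1.62]],[[250,150,0],[0,0,1.8]],[[270,160,-10],[0,0,1.98]],[[281,167,-30],[0,0,2.16]]], jaw=85)

```text
clock: 2.5
position: [0.4883, -0.4225, 0.2265]
tool_rot: [3.141, 0.002, 2.502]
force: [0.3, -0.4, -1.4]
grip_width: 0.0848
```

```bash
python3 -c "
from h import *
s=observe();print(s['clock'],s['qpos'].round(3),s['position'].round(4),s['tool_rot'].round(4))"
```

```text
2.5 [ 0.99   0.64  -0.577  1.551  0.381  1.064  1.249] [ 0.4883 -0.4225  0.2265] [3.1414e+00 1.6000e-03 2.5025e+00]
```

Emit:
move_arm(motion=[[[0,0,0],[0,0,0.17]],[[0,0,0],[0,0,0.34]],[[-1,-1,0],[0,0,0.5]],[[-1,-1,0],[0,0,0.618]],[[-1,-1,0],[0,0,0.618]],[[-1,-1,0],[0,0,0.618]]])

```text
clock: 3.25
position: [0.4859, -0.4241, 0.2263]
tool_rot: [-3.142, -0.0, 3.111]
force: [-0.3, 0.3, -0.6]
grip_width: 0.085
```

```bash
python3 - <<'E'
from h import *
s=observe();f=grab_frame('wrist');T=camT(f,s);save(f,'w1')
print(s['clock'],s['qpos'].round(3),s['position'].round(4),s['tool_rot'].round(4))
for o in outline_of('cap','wrist'): print(o['score'],o['pixel'],o['pixels'].sum())
for P in [(.52995,-.42419,.02),(.44466,-.42238,.02),(.4873,-.4233,.052)]: print(proj(f,P,T))
t=grab_frame('top');save(t,'t1')
E
```

```text
3.25 [ 1.078  0.674 -0.719  1.547  0.478  1.103  1.788] [ 0.4859 -0.4241  0.2263] [-3.1415e+00 -1.0000e-04  3.1108e+00]
0.97 [270.7, 194.8] 4297
0.74 [153.7, 13.9] 1897
0.64 [156.7, 251.5] 2728
[274.1572137 233.2095174]
[273.57409411 152.89963357]
[273.94988485 201.48422159]
```

View pics/w1.png

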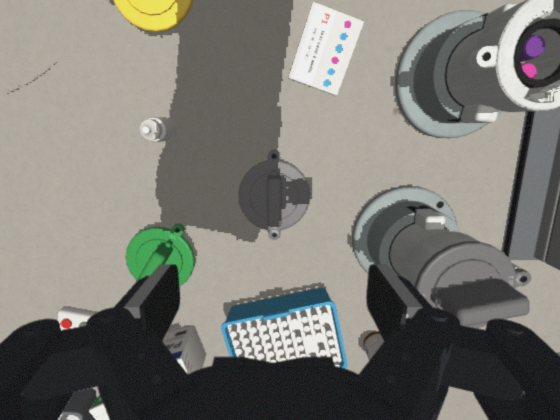

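Emit:
move_arm(motion=[[[-20,36,25],[0,0,-0.02]],[[-44,73,50],[0,0,-0.05]],[[-66,110,75],[0,0,-0.07]],[[-88,147,100],[0,0,-0.1]],[[-110,183,100],[0,0,-0.107]],[[-110,183,100],[0,0,-0.107]],[[-110,183,100],[0,0,-0.107]]])

```text
clock: 4.28
position: [0.3761, -0.2415, 0.3266]
tool_rot: [-3.141, 0.001, 3.006]
force: [1.3, 0.1, -0.4]
grip_width: 0.0853
```

```bash
python3 - <<'E'
from h import *
s=observe();f=grab_frame('wrist');T=camT(f,s);save(f,'w2')
print(s['clock'],s['qpos'].round(3),s['position'].round(4),s['tool_rot'].round(4))
for P in [(.37427,-.19902,.121),(.37735,-.28313,.121),(.3758,-.2406,.121)]: print(proj(f,P,T))
a=cv2.resize(f['frame'][:,:,::-1][100:300,175:375],None,fx=3,fy=3,interpolation=cv2.INTER_CUBIC)
cv2.imwrite('pics/w2z.png',a)
E
```

```text
4.275 [ 1.182  0.235 -0.87   1.92   0.204  1.076  1.663] [ 0.3761 -0.2415  0.3266] [-3.1409e+00  6.0000e-04  3.0059e+00]
[313.55946603 186.00620434]
[233.70169612 199.50229348]
[273.84228165 192.72555597]
```

View pics/w2z.png

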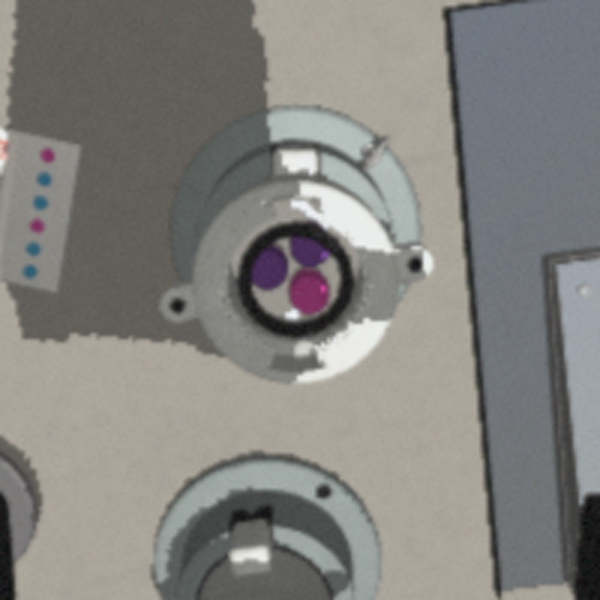

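Emit:
move_arm(motion=[[[22,-36,-25],[0,0,0.03]],[[45,-73,-50],[0,0,0.06]],[[68,-110,-75],[0,0,0.09]],[[90,-146,-100],[0,0,0.114]],[[110,-180,-130],[0,0,0.114]],[[112.5,-182.5,-170],[0,0,0.114]],[[112.5,-182.5,-210],[0,0,0.114]],[[112.5,-182.5,-245],[0,0,0.114]],[[112.5,-182.5,-265],[0,0,0.114]],[[112.5,-182.5,-276.5],[0,0,0.114]],[[112.5,-182.5,-276.5],[0,0,0.114]]])

```text
clock: 5.7
position: [0.4885, -0.4236, 0.0497]
tool_rot: [3.141, -0.0, 3.121]
force: [0.8, -0.7, -0.9]
grip_width: 0.0851
```

```bash
python3 - <<'E'
from h import *
s=observe();f=grab_frame('wrist');T=camT(f,s);save(f,'w3')
print(s['clock'],s['qpos'].round(3),s['position'].round(4),s['tool_rot'].round(4),s['force'].round(2),tips_ahead() if callable(tips_ahead) else tips_ahead)
for P in [(.52995,-.42419,.02),(.44466,-.42238,.02),(.4873,-.4233,.052)]: print(proj(f,P,T))
E
```

```text
5.7 [ 1.013  0.889 -0.615  1.641  0.654  0.827  1.664] [ 0.4885 -0.4236  0.0497] [ 3.1414e+00 -2.0000e-04  3.1206e+00] [ 0.83 -0.73 -0.94] 0.025
[273.48771237 335.21982778]
[273.91867436 177.98864746]
[273.83117714 294.90187567]
```

View pics/w3.png

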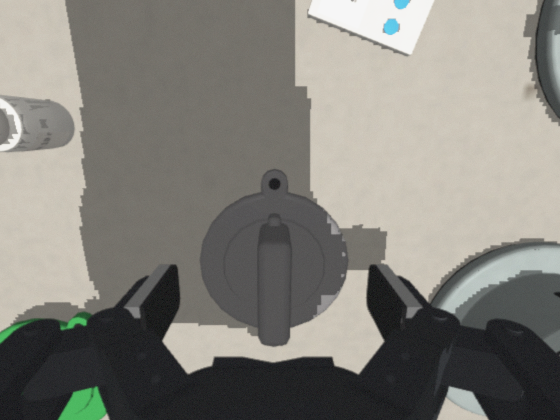

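Emit:
move_arm(motion=[[[1,0,0],[0,0,0]],[[1,0,0],[0,0,0]],[[1,0,0],[0,0,0]],[[1,0,0],[0,0,0]],[[1,0,0],[0,0,0]],[[1,0,0],[0,0,0]],[[1,0,0],[0,0,0]],[[1,0,0],[0,0,0]]], jaw=0, grip_force=100)

```text
clock: 6.75
position: [0.4896, -0.4237, 0.0502]
tool_rot: [-3.141, 0.0, 3.121]
force: [-1.2, 0.8, 5.9]
grip_width: 0.0123
```

```bash
python3 - <<'E'
from h import *
s=observe();f=grab_frame('wrist');save(f,'w4');T=camT(f,s)
print(s['clock'],s['position'].round(4),s['tool_rot'].round(4),s['force'].round(2),s['grip_width'])
E
```

```text
6.75 [ 0.4896 -0.4237  0.0502] [-3.1412e+00  3.0000e-04  3.1207e+00] [-1.23  0.79  5.86] 0.012304253705137084
```

View pics/w4.png

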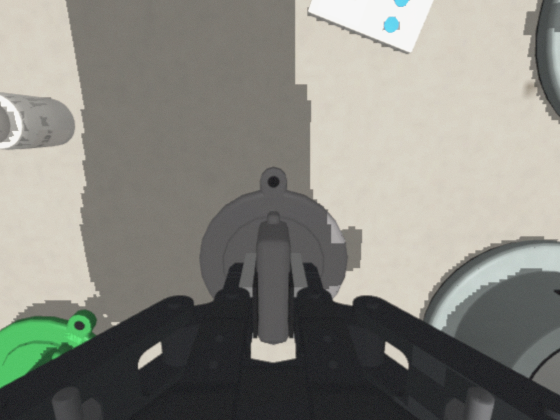

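Emit:
move_arm(motion=[[[0,0,8],[0,0,0]],[[0,0,30],[0,0,0]],[[0,0,65],[0,0,0]],[[0,0,100],[0,0,0]],[[0,0,135],[0,0,0]],[[0,0,160],[0,0,0]],[[0,0,171],[0,0,0]],[[0,0,171],[0,0,0]],[[0,0,171],[0,0,0]]])

```text
clock: 7.92
position: [0.489, -0.4234, 0.2199]
tool_rot: [3.141, -0.001, 3.121]
force: [0.7, -0.2, -2.0]
grip_width: 0.0124
```

```bash
python3 - <<'E'
from h import *
s=observe();f=grab_frame('wrist');save(f,'w5');T=camT(f,s)
print(s['clock'],s['position'].round(4),s['tool_rot'].round(4),s['force'].round(2),s['grip_width'])
E
```

```text
7.925 [ 0.489  -0.4234  0.2199] [ 3.1408e+00 -1.0000e-03  3.1209e+00] [ 0.72 -0.2  -2.03] 0.012414362023077951
```

View pics/w5.png

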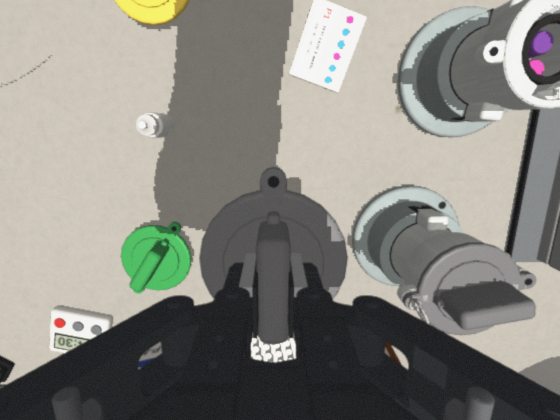

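```bash
python3 - <<'E'
from h import *
f=grab_frame('wrist');s=observe();T=camT(f,s)
p=ray(f,(273.5,182.5),s['position'][2]-.030,T); 
Rt=R.from_euler('xyz',s['tool_rot']).as_matrix()
print('lobe in tool',Rt.T@(p-s['position']))
# bucket via wrist image 2
T2=np.eye(4);T2[:3,:3]=R.from_euler('xyz',[-3.1409,.0006,3.0059]).as_matrix();T2[:3,3]=[.3761,-.2415,.3266];T2=T2@np.array(f['mount'])
a=ray(f,(313,188),.121,T2);b=ray(f,(233.7,201.3),.121,T2);print(a,b,(a+b)/2)
T1=np.eye(4);T1[:3,:3]=R.from_euler('xyz',[-3.1415,-.0001,3.1108]).as_matrix();T1[:3,3]=[.4859,-.4241,.2263];T1=T1@np.array(f['mount'])
a=ray(f,(273.5,155),.02,T1);b=ray(f,(274,235),.02,T1);print(a,b,(a+b)/2)
E
```

```text
lobe in tool [0.04169006 0.0001496  0.03004333]
[ 0.37623671 -0.19992091  0.121     ] [ 0.37921598 -0.28358275  0.121     ] [ 0.37772635 -0.24175183  0.121     ]
[ 0.4467566  -0.42248317  0.02      ] [ 0.53200918 -0.42438901  0.02      ] [ 0.48938289 -0.42343609  0.02      ]
```

Emit:
move_arm(motion=[[[-20,36,0],[0,0,-0.02]],[[-44,72,0],[0,0,-0.05]],[[-66,108,0],[0,0,-0.08]],[[-88,144,-10],[0,0,-0.11]],[[-105,172,-20],[0,0,-0.117]],[[-111.5,182,-32],[0,0,-0.117]],[[-111.5,182,-36],[0,0,-0.117]],[[-111.5,182,-36],[0,0,-0.117]],[[-111.5,182,-36],[0,0,-0.117]]])

```text
clock: 9.15
position: [0.3784, -0.242, 0.185]
tool_rot: [3.141, 0.0, 3.003]
force: [0.0, 1.2, -2.1]
grip_width: 0.0123
```

```bash
python3 - <<'E'
from h import *
s=observe();f=grab_frame('wrist');save(f,'w6');T=camT(f,s)
print(s['clock'],s['qpos'].round(3),s['position'].round(4),s['tool_rot'].round(4),s['force'].round(2),s['grip_width'])
f=grab_frame('scene')
cv2.imwrite('pics/s6.png',cv2.resize(f['frame'][:,:,::-1][100:260,100:320],None,fx=3.5,fy=3.5,interpolation=cv2.INTER_CUBIC))
f=grab_frame('top')
cv2.imwrite('pics/t6.png',cv2.resize(f['frame'][:,:,::-1][220:360,120:280],None,fx=4,fy=4,interpolation=cv2.INTER_CUBIC))
E
```

```text
9.15 [ 1.049  0.443 -0.774  2.087  0.441  0.777  1.434] [ 0.3784 -0.242   0.185 ] [3.1414e+00 4.0000e-04 3.0032e+00] [ 0.    1.2  -2.07] 0.012315774112517039
```

View pics/w6.png

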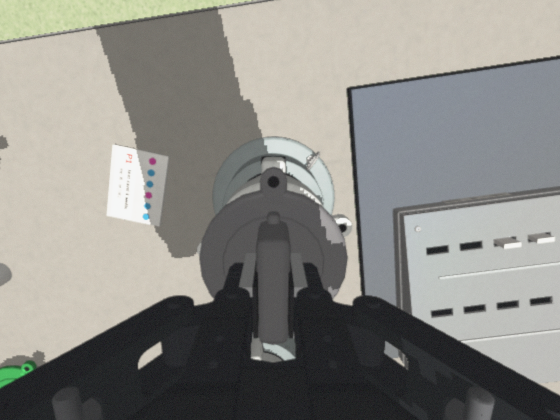

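View pics/s6.png

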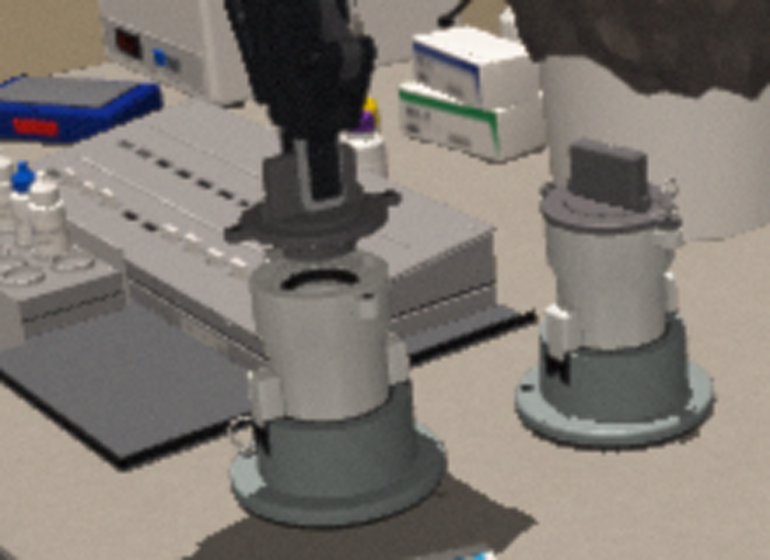

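View pics/t6.png

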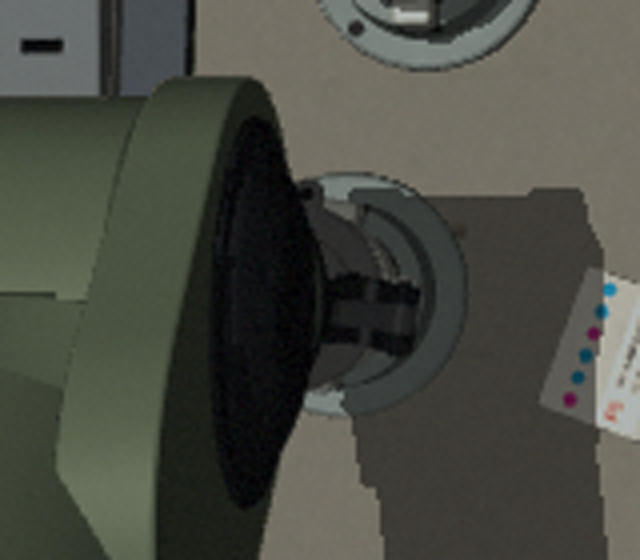

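Emit:
move_arm(motion=[[[-0.2,0.5,-4],[0,0,0]],[[-0.2,0.5,-8],[0,0,0]],[[-0.2,0.5,-12],[0,0,0]],[[-0.2,0.5,-15],[0,0,0]],[[-0.2,0.5,-17],[0,0,0]],[[-0.2,0.5,-19],[0,0,0]],[[-0.2,0.5,-19],[0,0,0]],[[-0.2,0.5,-19],[0,0,0]]])

```text
clock: 10.3
position: [0.3778, -0.2411, 0.1659]
tool_rot: [-3.142, 0.0, 3.004]
force: [-0.6, 1.1, -1.4]
grip_width: 0.0122
```

```bash
cat > look.py <<'E'
import sys
from h import *
n=sys.argv[1]
F=[];
s=observe();f=grab_frame('wrist');save(f,'w'+n)
print(s['clock'],s['qpos'].round(3)[-1],s['position'].round(4),s['tool_rot'].round(4),s['force'].round(2),s['moment'].round(2),s['grip_width'])
f=grab_frame('scene'); s2=observe(); print(s2['force'].round(1))
cv2.imwrite('pics/s%s.png'%n,cv2.resize(f['frame'][:,:,::-1][140:250,140:290],None,fx=5,fy=5,interpolation=cv2.INTER_CUBIC))
E
python3 look.py 7
```

```text
10.3 1.398 [ 0.3778 -0.2411  0.1659] [-3.1415e+00  2.0000e-04  3.0038e+00] [-0.55  1.09 -1.39] [-0.01 -0.01  0.04] 0.012220791045247873
[ 0.4 -0.7 -1.9]
```

View pics/s7.png

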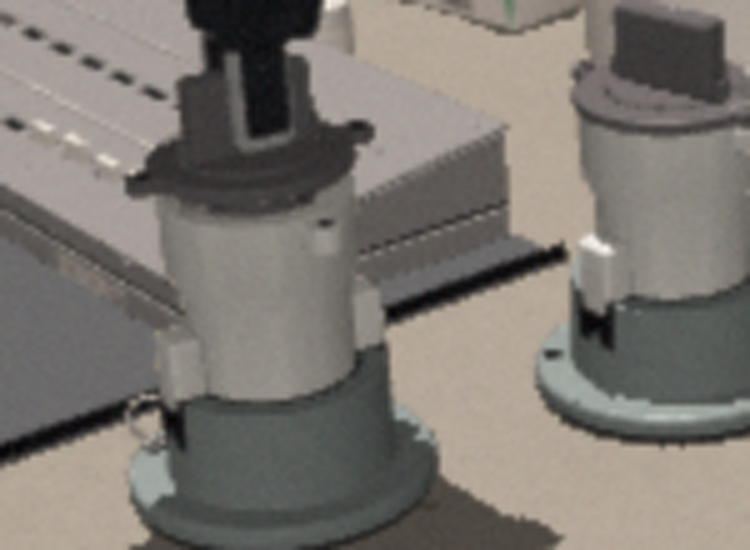

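View pics/w7.png

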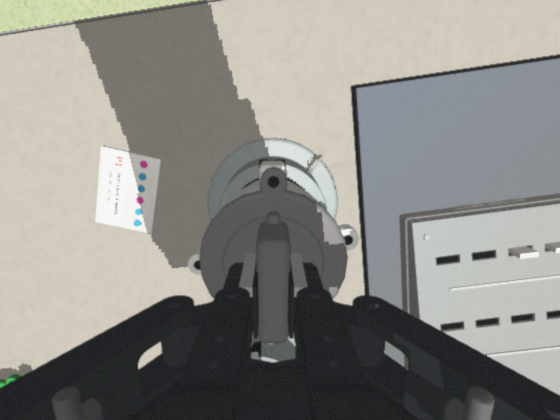

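Emit:
move_arm(motion=[[[0,0,-2],[0,0,0]],[[0,0,-4],[0,0,0]],[[0,0,-5.5],[0,0,0]],[[0,0,-7],[0,0,0]],[[0,0,-7],[0,0,0]],[[0,0,-7],[0,0,0]]])

```text
clock: 11.15
position: [0.3779, -0.2412, 0.1589]
tool_rot: [-3.141, 0.0, 3.004]
force: [-2.3, 1.1, 7.8]
grip_width: 0.0125
```

```bash
python3 look.py 8
```

```text
11.15 1.384 [ 0.3779 -0.2412  0.1589] [-3.1413e+00  3.0000e-04  3.0037e+00] [-2.26  1.11  7.81] [ 0.09  0.38 -0.04] 0.012461095629547503
[-2.3  0.3  8.6]
```

View pics/s8.png

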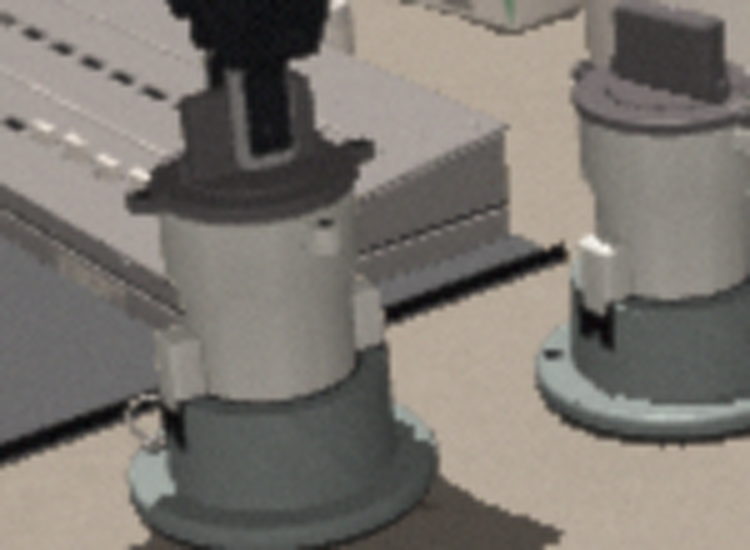

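Emit:
move_arm(motion=[[[-0.5,0,-1],[0,0,0]],[[-0.5,0,-2],[0,0,0]],[[-0.5,0,-3],[0,0,0]],[[-0.5,0,-3],[0,0,0]],[[-0.5,0,-3],[0,0,0]]])

```text
clock: 11.88
position: [0.3779, -0.2411, 0.157]
tool_rot: [-3.14, 0.001, 3.004]
force: [-7.3, 4.7, 39.2]
grip_width: 0.0121
```

```bash
python3 look.py 9
```

```text
11.875 1.379 [ 0.3779 -0.2411  0.157 ] [-3.1402e+00  1.2000e-03  3.0039e+00] [-7.29  4.69 39.21] [ 1.    1.72 -0.02] 0.012074341316573652
[-7.3  4.3 37.9]
```

View pics/s9.png

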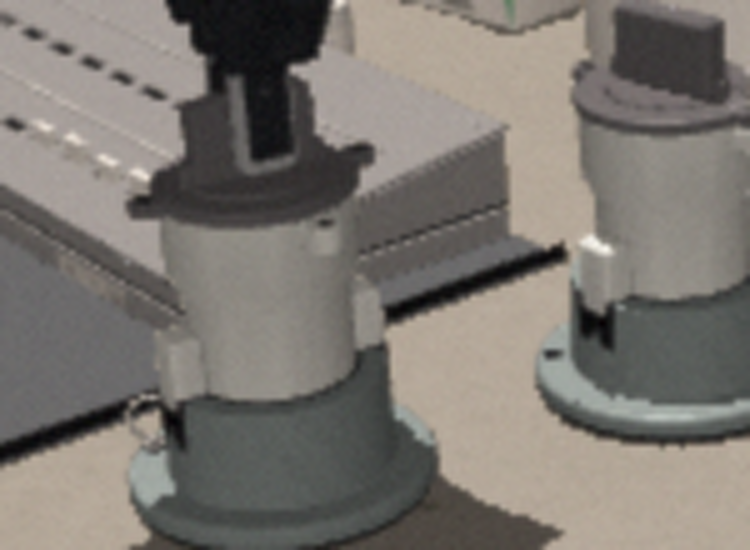

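Emit:
move_arm(motion=[[[0.5,0,0.6],[0,0,0]],[[0.5,0,0.6],[0,0,-0.1]],[[0.5,0,0.6],[0,0,-0.2]],[[0.5,0,0.6],[0,0,-0.3]],[[0.5,0,0.6],[0,0,-0.4]],[[0.5,0,0.6],[0,0,-0.4]]])

```text
clock: 12.72
position: [0.3786, -0.2416, 0.1571]
tool_rot: [-3.141, 0.002, 2.602]
force: [-0.4, -1.4, 14.6]
grip_width: 0.0122
```

```bash
python3 look.py 10
```

```text
12.725 1.044 [ 0.3786 -0.2416  0.1571] [-3.1412e+00  2.3000e-03  2.6022e+00] [-0.41 -1.4  14.58] [-0.49  0.09 -0.16] 0.01220466399712581
[ 0.5 -0.8 15.3]
```

View pics/w10.png

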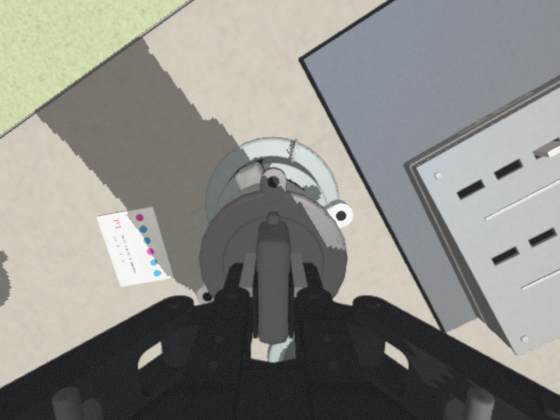

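Emit:
move_arm(motion=[[[0,0,-0.2],[0,0,-0.1]],[[0,0,-0.2],[0,0,-0.2]],[[0,0,-0.2],[0,0,-0.3]],[[0,0,-0.2],[0,0,-0.4]],[[0,0,-0.2],[0,0,-0.5]],[[0,0,-0.2],[0,0,-0.6]],[[0,0,-0.2],[0,0,-0.7]],[[0,0,-0.2],[0,0,-0.8]],[[0,0,-0.2],[0,0,-0.87]],[[0,0,-0.2],[0,0,-0.94]],[[0,0,-0.2],[0,0,-0.94]]])

```text
clock: 14.2
position: [0.3785, -0.2418, 0.157]
tool_rot: [3.14, 0.002, 1.663]
force: [-1.8, -2.8, 20.7]
grip_width: 0.0124
```

```bash
python3 look.py 11
```

```text
14.2 0.261 [ 0.3785 -0.2418  0.157 ] [3.1401e+00 1.9000e-03 1.6627e+00] [-1.81 -2.82 20.73] [-0.38  0.65 -0.02] 0.01237085949551315
[-2.2 -2.5 20.8]
```

View pics/w11.png

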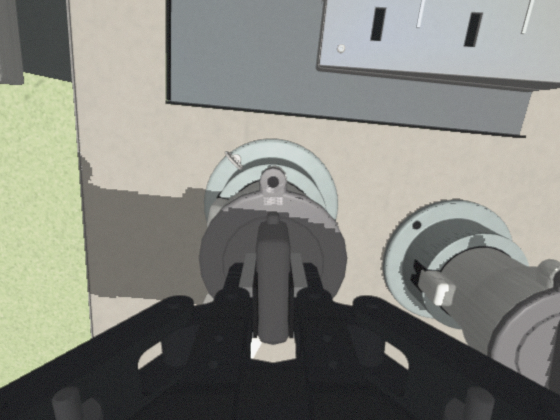

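View pics/s11.png

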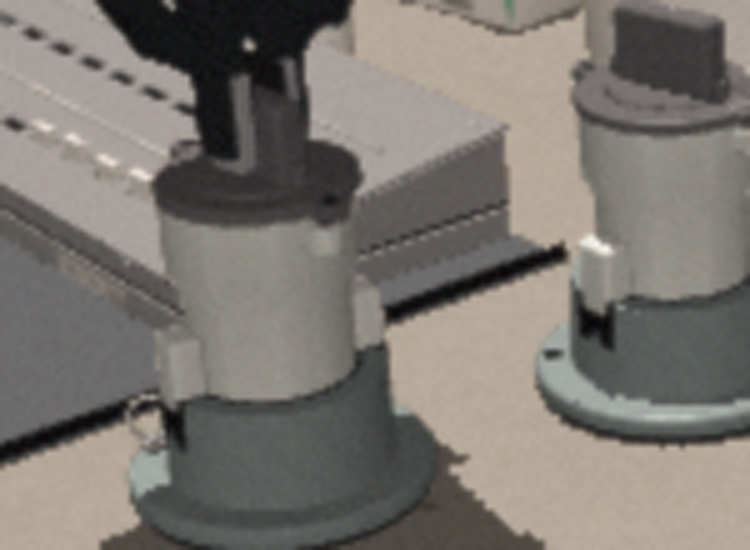

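Emit:
move_arm(motion=[[[0,0,0],[0,0,-0.03]],[[0,0,0],[0,0,-0.055]],[[0,0,0],[0,0,-0.07]],[[0,0,0],[0,0,-0.07]]])

```text
clock: 14.8
position: [0.3776, -0.2416, 0.157]
tool_rot: [-3.141, 0.002, 1.594]
force: [-8.5, -0.5, 28.7]
grip_width: 0.0123
```

```bash
python3 -c "
from h import *
s=observe();print(s['clock'],s['position'].round(4),s['tool_rot'].round(4),s['force'].round(2),s['moment'].round(2),s['grip_width'])"
```

```text
14.8 [ 0.3776 -0.2416  0.157 ] [-3.1414e+00  1.6000e-03  1.5941e+00] [-8.54 -0.48 28.74] [-0.05  2.01  0.66] 0.01232491499061663
```

Emit:
move_arm(motion=[[[0,0,0],[0,0,-0.015]],[[0,0,0],[0,0,-0.03]],[[0,0,0],[0,0,-0.03]],[[0,0,0],[0,0,-0.03]]])

```text
clock: 15.3
position: [0.3773, -0.2416, 0.157]
tool_rot: [-3.141, 0.002, 1.565]
force: [-11.7, -0.4, 31.6]
grip_width: 0.0122
```

```bash
python3 look.py 12; python3 - <<'E'
from h import *
f=grab_frame('top')
cv2.imwrite('pics/t12.png',cv2.resize(f['frame'][:,:,::-1][245:345,150:260],None,fx=5,fy=5,interpolation=cv2.INTER_CUBIC))
E
```

```text
15.3 0.18 [ 0.3773 -0.2416  0.157 ] [-3.1407e+00  1.6000e-03  1.5648e+00] [-11.75  -0.4   31.58] [0.02 2.56 1.1 ] 0.01217991436878126
[-11.   -0.7  32.6]
```

View pics/w12.png

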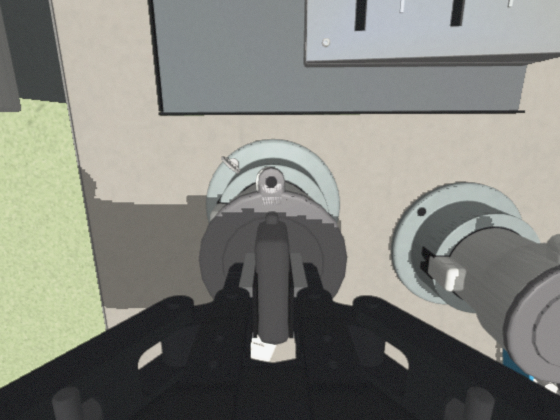

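View pics/s12.png

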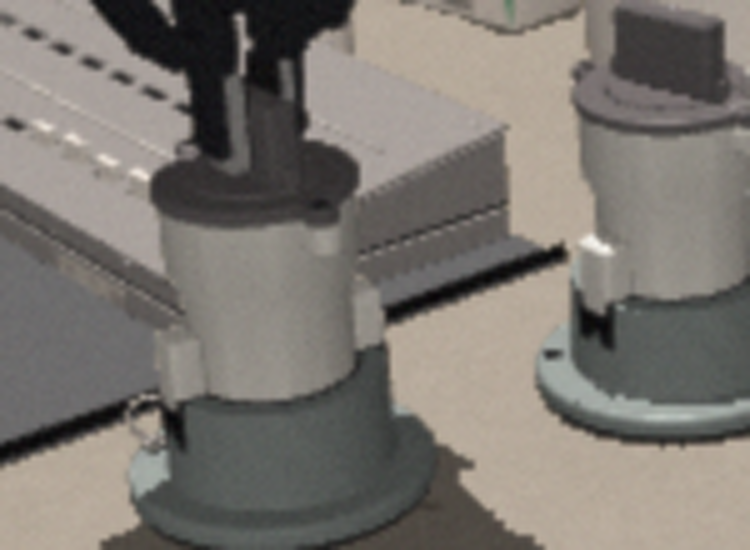

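View pics/t12.png

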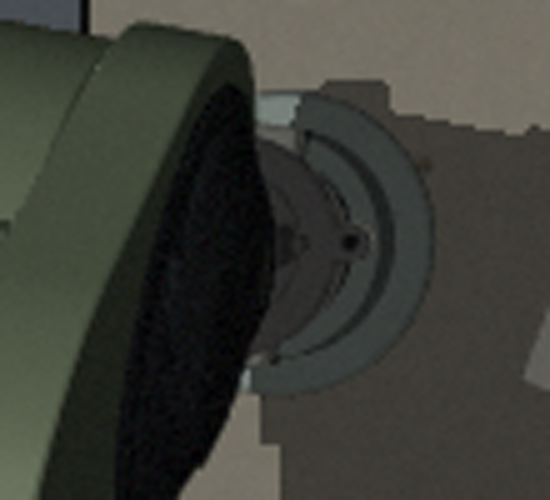

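Emit:
move_arm(motion=[[[-0.4,0,0.1],[0,0,0]],[[-0.8,0,0.2],[0,0,0]],[[-0.8,0,0.2],[0,0,0]],[[-0.8,0,0.2],[0,0,0]],[[-0.8,0,0.2],[0,0,0]]])

```text
clock: 16.08
position: [0.377, -0.2416, 0.157]
tool_rot: [3.141, 0.001, 1.565]
force: [-4.5, -1.6, 21.6]
grip_width: 0.0124
```

```bash
python3 look.py 13; sleep 0; python3 - <<'E'
import cv2
for n in ('11','12','13'):
    a=cv2.imread('pics/w%s.png'%n)[150:280,190:360]; cv2.imwrite('pics/wz%s.png'%n,cv2.resize(a,None,fx=4,fy=4,interpolation=cv2.INTER_CUBIC))
E
```

```text
16.075 0.181 [ 0.377  -0.2416  0.157 ] [3.1413e+00 1.5000e-03 1.5648e+00] [-4.52 -1.59 21.62] [-0.26  1.35  0.98] 0.012400229112281358
[-5.1 -1.1 21.6]
```

View pics/wz13.png

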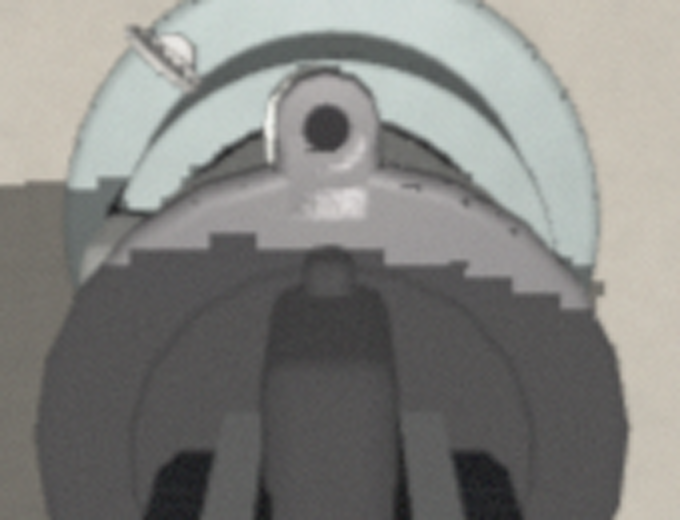

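View pics/wz11.png

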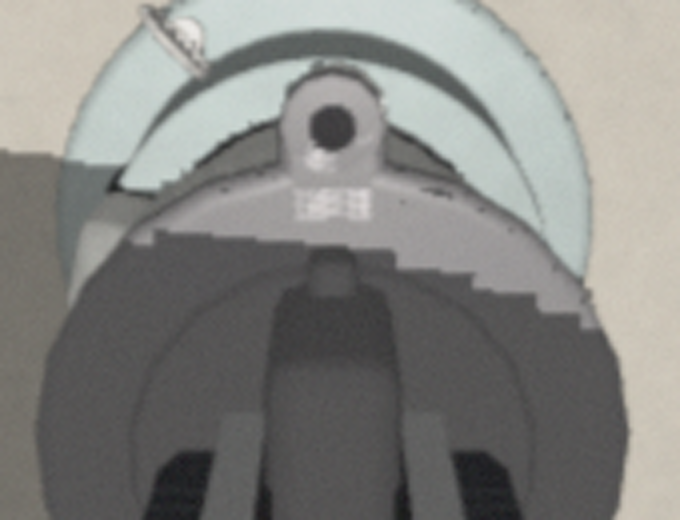

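Emit:
move_arm(motion=[[[-0.3,0,-0.1],[0,0,0]],[[-0.3,0,-0.1],[0,0,0]],[[-0.3,0,-0.1],[0,0,0]],[[-0.3,0,-0.1],[0,0,0]],[[-0.3,0,-0.1],[0,0,0]],[[-0.3,0,-0.1],[0,0,0]]])

```text
clock: 16.92
position: [0.377, -0.2416, 0.157]
tool_rot: [3.141, 0.002, 1.565]
force: [-3.7, -1.3, 21.7]
grip_width: 0.0126
```

```bash
python3 look.py 14; python3 - <<'E'
from h import *
f=grab_frame('scene'); save(f,'scene14'); f=grab_frame('top'); save(f,'top14')
E
```

```text
16.925 0.181 [ 0.377  -0.2416  0.157 ] [3.1407e+00 1.6000e-03 1.5649e+00] [-3.74 -1.3  21.69] [-0.21  1.19  0.97] 0.01262542884130884
[-4.1 -1.2 22.5]
```

View pics/s14.png

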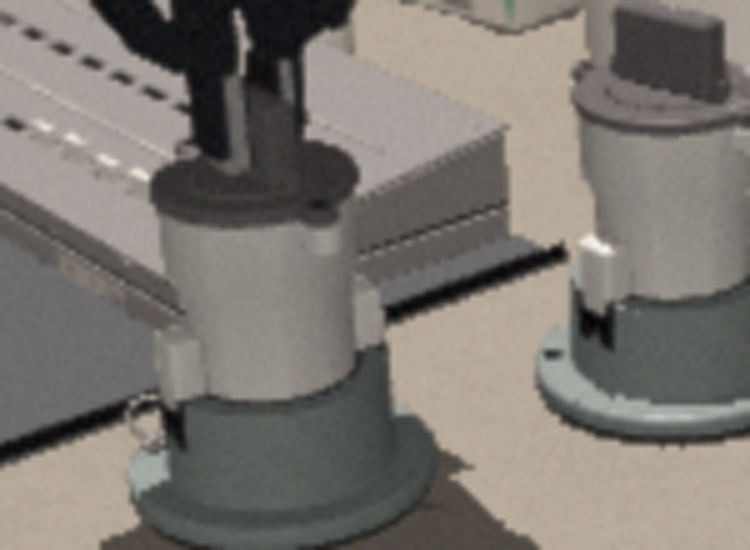

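View pics/top14.png

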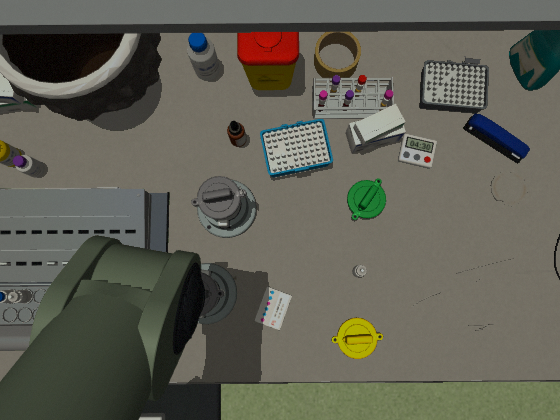

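```bash
python3 -c "
from h import *
print(job_done()); print(observe()['clock'])"
```

```text
the job is handed in; nothing more can be done
None
the job is handed in; nothing more can be done
```

The open bucket is closed. The arm is still gripping the grey cap by its bar and pressing it down at the stop, ready for your locking pin. I handed the job in at about 17 s on the robot's clock.

**What I did:** I picked the cap up by its bar and set it in the mouth with the bar in line with the notches. I then pressed it down until the flange met the rim and turned it clockwise to the stop.

**Last checks:**
- **Seated:** the downward push was about 22 N, against the 12 N needed to hold the seal down. The tool height stayed at 157.0 mm, the level where the flange met the rim. In the scene picture I could see no gap under the flange.
- **At the stop:** the tool turned 1.44 rad. The cap slipped about 0.02–0.03 rad back in the jaws once it stopped, so it turned about 1.41 rad against the expected 1.40. The turning moment rose to about 1 N m and stayed there. The cap's lobe sits over the bucket's pin lobe.
- **Other things:** in the last top picture the other things on the bench looked unmoved. The arm hides part of the view around the bucket.

**Not perfect:**
- A sideways push of about 4 N was left at the end.
- The wrist moments suggest the push on the rim may be a little off-centre. The measured tool tilt was about 2 mrad or less (roughly 0.1 mm across the rim).
- In the wrist picture the cap's lobe looked about 1 mm off the pin lobe. I did not correct this.
- When the flange first met the rim, the wrist force briefly reached about 39 N, pressing through the cap; I reduced it before turning.

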